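# Unlatch a specimen carrier and take out the jar

### The arm

A 7-joint arm with a two-finger parallel gripper is mounted at the origin on the work surface. World frame = base frame: x ahead of the robot, y to its left, z up, the work surface at z = 0. Lengths are in m, angles in degrees, forces in N, time in s.
With the tool pointing down it reaches from about 0.425 to 0.875 m from the base axis. Payload 4.7 kg.
Tool frame: the origin (TCP) lies on the centre line of the jaws, within the pads' length; the fingertips stand 8 mm ahead of it and the grasp point (between the pads) lies 11 mm behind it; z points along the fingers, y is the direction in which the jaws open and shut (so a half turn about z gives the same grasp; the last joint's range is limited). The gripper opens to 87 mm and grips with 3 to 60 N. Pads are 19 mm wide; open, the fingers measure 117 mm over their backs; the gripper's body (75 mm by 190 mm) begins 51 mm behind the grasp point.
Start: joints at [-69.551, 18.392, -4.016, 83.108, 1.295, 78.541, -3.26], TCP at [0.219, 0.612, 0.231] pointing down, gripper open.
Joint ranges: [-163.93, 163.93], [-17.29, 119.83], [-79.2, 71.16], [3.27, 140.29], [-89.18, 269.18], [5.43, 117.66], [-154.24, 154.24]. Speed limits (degrees/s): [147.25, 147.25, 180, 180, 180, 180, 180].

### API

Orientations are given as [roll, pitch, yaw] about the fixed x, y, z axes, in that order (R = Rz(yaw) Ry(pitch) Rx(roll)).
In Python, from cell import status, vision, workorder gives the robot as it stands.
- The arm moves only by the tool step_arm, never from a script. Its argument "series" is a list of rows, each an object of numbers: "ax", "ay", "az": the turn, a rotation vector about the world's x, y, z in degrees; "x", "y", "z": the shift along the world's x, y, z in m; "claw": the opening in per cent of the stroke, from 0 (shut) to 100 (fully open). In form: [{"ax": .., "ay": .., "az": .., "x": .., "y": .., "z": .., "claw": ..}, ...]. A call has 1 to 12 rows; each row is the pose to reach, as a shift and turn from the pose commanded when the call began; what a row does not reach only later rows make up. A row lasts 1/10 s, in which the tool goes at most 50 mm and 8.59 degrees, less where a joint would pass 70% of its speed; a pose out of reach is approached as far as the arm can. A call with a gripper value outside its range is refused whole. The fingers move at their own pace and stop on an object; "squeeze" is the grip in N (left out, the last holds). Time passes only in rows, so rows that repeat a pose let the fingers close. It gives the time, the measured TCP pose, the force and the opening at its end, in the units of the state.
- status.get_obs(): the state, without advancing time (a new reading comes with each control period).
- vision.read_camera(name): name is "side" or "top"; returns the picture (384x512x3 uint8, red, green, blue); there is no depth.
- vision.camera_params(name): a dict with "fovy" (degrees; the focal length in pixels is half the picture's height over the tangent of half this angle, whatever the lens; pixels are square), "cx", "cy" (the principal point, pixels), "dist" ([k1, k2, p1, p2, k3] as OpenCV has them; the pictures are not rectified), "eye" and "orientation" of the camera in the world. Camera axes: x right, y down, z forward; pixel columns grow to the right and rows downward; lengths in m; the calibration is good to about 2 mm. A picture is of the moment at which its call begins. camera_params takes no time and is no camera call.
- workorder.sign_off(): hands the job in, once; it reports no verdict.
The state is a dict: "time_s": time; "qpos": joint angles; "joint_velocities": joint speeds; "effort": joint torques, N m; "tool_pos": TCP position; "tool_rot": TCP orientation; "force": force on the tool from outside, world axes, zero at the start; "wrist_torque": the same for the moment, N m; "grip_width": finger opening in m.
Only numpy, scipy, OpenCV 4.12 (cv2) and the standard library are available. Lean on these libraries where they do the work, as an engineer would, in place of code of your own. Each camera call takes 0.05 s, during which the arm holds its last target.

### The job

A specimen carrier has just come in, shut and latched. Swing the latch lever on its front well clear of the lid, open the lid right back so that it stands open, then lift out the squat screw-cap jar, keep it upright and set it down standing on the steel tray without dropping it. Leave the slim tube standing in the carrier and the other things on the bench where they are.

Things in the scene. Friction and masses are not known exactly. Their poses are not given: they have to be found in the camera images.
- carrier: Light grey hard-plastic case fixed to the bench, 170 mm (its x) x 160 mm (its y), rim 80 mm high, 115 mm shut. Origin: centre of underside. Front with latch: -x, roughly towards the robot; lid hinged along the rim of the far end (x = 85, z = 80 mm). Walls 4 mm; a partition of rim height at x = 0 makes a near and a far cell, each about 79 x 152 mm; inner floor 7 mm above the bench.
- latch (a joint): Latch lever's swing about its pivot pin (along carrier y), rad. 0: shut, upright against the front, its tooth over a lug on the lid, which then cannot rise. Grows as the top end is drawn away from the carrier (its -x) and down; stop at 1.7. Lid free from about 0.1. Stiff pivot (0.2 N m, about 3.5 N at the tab): stays where it is left.
- latch_pivot (a point): Point on the latch's pivot axis, mid-width, 5 mm in front of the carrier's front face, 40 mm above the bench. Its axes turn with the lever (about y); parallel to the carrier's when shut.
- latch_tab (a point): Centre of the thumb tab at the top of the black latch lever: 59 mm above and 16.5 mm in front of the pivot when shut (99 mm above the bench, 21.5 mm off the carrier's face). Lever 26 mm wide (carrier y), about 10 mm thick; the tab leans outward and ends 13 mm above this point. Both sides are free: it can be pinched across its width from above.
- lid (a joint): Opening angle of the lid about its hinge, rad: 0 shut, 1.57 upright, stop at 1.75 (leaning back). A stiff hinge (0.45 N m; about 6 N at the handle): the lid stays where it is left.
- lid_hinge (a point): Midpoint of the lid's hinge axis, which runs along the carrier's y at the far end of the rim, 80 mm above the bench. Axes turn with the lid: parallel to the carrier's when shut; opening is a positive turn about y, raising the lid's front edge.
- lid_handle (a point): On the axis of the lid's black bow handle, near its front end: 121 mm in front of and 69 mm above the hinge in the lid's frame. The handle is a round bar 16 mm thick, about 100 mm long, running front to back (carrier x) over the lid's middle, 26 mm clear under it; pinch it across carrier y. The lid is a shell 170 x 160 x 35 mm, 0.35 kg.
- jar: The squat white screw-cap specimen jar, 62 mm tall, body 43 mm and cap 48 mm in diameter (the cap is its top 17 mm), 80 g; it stands in one of the carrier's two cells, hidden until the lid is open. Origin: centre of its underside, z up along its axis.
- tube: The slim white screw-cap tube, 85 mm tall, 27 mm in diameter (cap 30 mm, the top 14 mm), 50 g; stands in the carrier's other cell and must stay there. Origin: centre of its underside.
- tray: Shallow rectangular steel tray fixed to the bench to one side of the carrier, 150 mm (its x) by 190 mm (its y), rim 14 mm high, walls and floor 3 mm. Origin: centre of its underside.
- tip_box: Bystander: closed pipette-tip box, 82 x 120 x 62 mm, on the other side of the carrier. Origin: centre of its underside.
- dish_a: Bystander: a single Petri dish, 90 mm across, 16 mm high. Origin: centre of its underside.
- dish_b: Bystander: two stacked Petri dishes, 90 mm across, 32 mm high. Origin: centre of the underside.
Not all that is in view belongs to the job. Several things have the shape of the tray; the one meant has the colours described above.

How it is judged (in metres and radians):
On the way, in this order (a step that is already met when the one before it is completed fails the run):
1. the latch lever is swung clear (beyond 0.6 rad) with the lid still shut (value of joint latch above 0.6 rad and value of joint lid below 0.1 rad), for 0.1 s.
2. the lid is opened beyond 1.4 rad (value of joint lid above 1.4 rad), for 0.2 s.
3. the jar is lifted clear of the carrier's rim (z of jar in the frame of carrier above 0.082 m), for 0.05 s.
At the end, for the whole second after the job is handed in: The latch is swung more than 0.6 rad clear, the lid stands open beyond 1.4 rad, the jar stands upright (within 0.08 rad), at rest and released on the tray's floor inside its rim, and the tube still stands (within 0.15 rad) on the carrier's inner floor (value of joint latch above 0.6 rad and value of joint lid above 1.4 rad and x of jar in the frame of tray between -0.052 and 0.052 m and y of jar in the frame of tray between -0.072 and 0.072 m and z of jar in the frame of tray below 0.006 m and angle between jar's own z axis and vertical below 0.08 rad and linear speed of jar below 0.02 m/s and contact force between the fingers and jar below 0.1 N and angle between tube's own z axis and vertical below 0.15 rad and x of tube in the frame of carrier between -0.081 and 0.081 m and y of tube in the frame of carrier between -0.076 and 0.076 m and z of tube in the frame of carrier below 0.012 m); the robot touches nothing.
It fails at once if the jar is tipped by more than 0.6 rad (angle between jar's own z axis and vertical above 0.6 rad).
It fails at once if the jar is let go in the air more than 15 mm above the tray's floor (horizontal distance between jar and tray below 0.12 m and z of jar in the frame of tray above 0.018 m and contact force between jar and anything else below 0.01 N).
It fails at once if the tube is knocked over or lifted (tilted by more than 0.5 rad, or raised more than 23 mm) (angle between tube's own z axis and vertical above 0.5 rad or z of tube in the frame of carrier above 0.03 m).
It fails at once if the tip box or a Petri dish is shifted by more than 20 mm (distance of any of tip_box, dish_a, dish_b from where it was at the start of the episode above 0.02 m).
It also fails if it takes over 64 s, if anything falls off the work surface, if the arm or the gripper's body presses on something with over 40 N, if the wrist force passes 120 N, or if a joint passes its speed limit or range.

## Working session

There is one attempt and no reset: what is moved stays moved. The work goes in short steps, Python scripts to look and compute and a tool call to move; the robot and the scene stay as the last step left them, time stands still between calls to the robot, and variables do not carry over. Pictures are saved under pics/ and viewed, and the job is handed in when it is done.

Besides the shell and the picture viewer there is one more tool, called after "Emit:" as name(argument=value, ...) on one line, values as JSON. step_arm: Moves the arm, as the interface text tells. Its arguments: {"type":"object","properties":{"series":{"type":"array"},"squeeze":{"type":"number"}},"required":["series"]}

```bash
mkdir -p pics; ls; python3 - <<'E'
from cell import status, vision, workorder
import cv2
for n in ("side","top"):
    im=vision.read_camera(n); cv2.imwrite(f"pics/{n}0.png",im[:,:,::-1]); print(n,vision.camera_params(n))
print(status.get_obs())
E
```

```text
pics
side {'fovy': 53.87946928411506, 'cx': 258.6369979271121, 'cy': 189.70136837599986, 'dist': array([-0.119886,  0.      ,  0.      ,  0.      ,  0.      ]), 'eye': array([ 0.436498 , -0.7967262,  0.5655987]), 'orientation': array([-120.47674467,   -0.93911245,   -1.93237622])}
top {'fovy': 43.86094565903026, 'cx': 259.51447098188106, 'cy': 195.81550160744553, 'dist': array([-0.12674463,  0.        ,  0.        ,  0.        ,  0.        ]), 'eye': array([0.24282138, 0.01818942, 1.50276168]), 'orientation': array([-171.26751618,   -0.42304539,  -88.8212526 ])}
{'time_s': 0.1, 'qpos': array([-69.54983636,  18.43459795,  -4.01732634,  83.16948953,
         1.29648983,  78.54058511,  -3.26031695]), 'joint_velocities': array([ 0.00703462, -0.14202685, -0.03504294, -0.23554387, -0.0265906 ,
       -0.02941147,  0.03082237]), 'effort': array([ 2.44359981e-04, -4.92571807e+01, -4.05347329e-01, -3.13395989e+01,
       -6.39188569e-02,  3.95436853e-02,  9.41457370e-05]), 'tool_pos': array([0.21836633, 0.61169923, 0.22955974]), 'tool_rot': array([-1.79900653e+02,  6.42190340e-03,  1.60361155e+02]), 'force': array([0.25515443, 1.06122732, 0.77161444]), 'wrist_torque': array([-0.04476512,  0.00034435, -0.00280844]), 'grip_width': 0.08711000793061949}
```

View pics/side0.png

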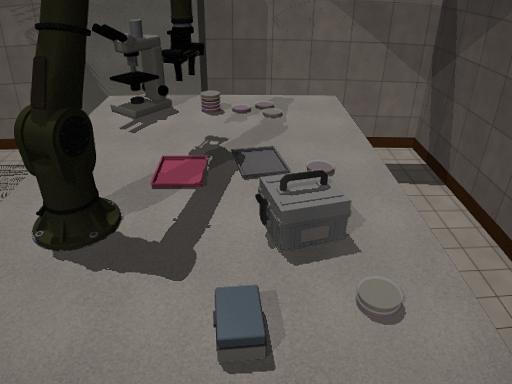

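View pics/top0.png

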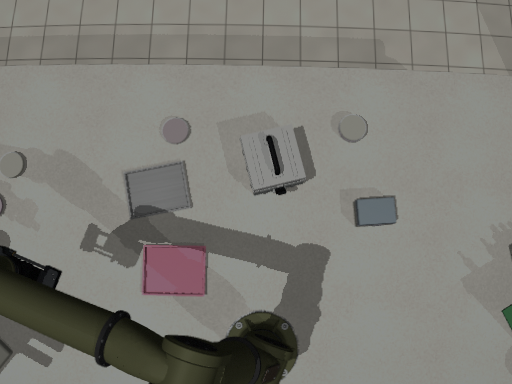

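Side view: the carrier is at (305,210) and the steel tray at (260,162), with the red tray a decoy. In the top view the carrier is at (273,160), the latch at (281,190) and the steel tray at (158,190). I'll enlarge these.

```bash
cat > h.py <<'E'
import numpy as np, cv2
from scipy.spatial.transform import Rotation as R
from cell import status, vision, workorder
def cam(n):
    p=vision.camera_params(n); f=192/np.tan(np.radians(p['fovy']/2))
    K=np.array([[f,0,p['cx']],[0,f,p['cy']],[0,0,1]])
    return K,np.array(p['dist']),np.array(p['eye']),R.from_euler('xyz',p['orientation'],degrees=True).as_matrix()
def proj(n,P):
    K,d,e,M=cam(n); P=np.atleast_2d(P).astype(float); C=(P-e)@M
    return cv2.projectPoints(C.reshape(-1,1,3),np.zeros(3),np.zeros(3),K,d)[0].reshape(-1,2)
def atz(n,uv,z):
    K,d,e,M=cam(n); uv=np.array(uv,float).reshape(-1,1,2)
    q=cv2.undistortPoints(uv,K,d).reshape(-1,2); D=np.c_[q,np.ones(len(q))]@M.T
    return e+D*((z-e[2])/D[:,2])[:,None]
def crop(src,x0,y0,x1,y1,s,out):
    im=cv2.imread(src)[y0:y1,x0:x1]; im=cv2.resize(im,None,fx=s,fy=s,interpolation=cv2.INTER_CUBIC)
    for x in range((x0//10+1)*10,x1,10):
        cv2.line(im,((x-x0)*s,0),((x-x0)*s,6),(0,0,255),1); 
        if x%20==0: cv2.putText(im,str(x),((x-x0)*s-10,18),0,.4,(0,0,255),1)
    for y in range((y0//10+1)*10,y1,10):
        cv2.line(im,(0,(y-y0)*s),(6,(y-y0)*s),(0,0,255),1)
        if y%20==0: cv2.putText(im,str(y),(8,(y-y0)*s+4),0,.4,(0,0,255),1)
    cv2.imwrite(out,im)
E
python3 - <<'E'
from h import *
crop('pics/top0.png',110,105,320,235,3,'pics/t1.png')
crop('pics/side0.png',220,140,370,260,5,'pics/s1.png')
E
```

```text
(no output)
```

View pics/t1.png

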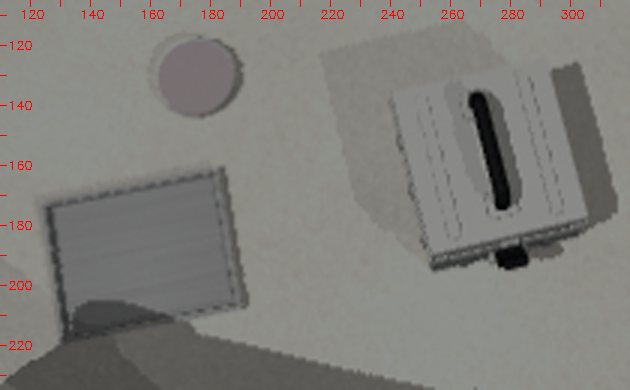

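View pics/s1.png

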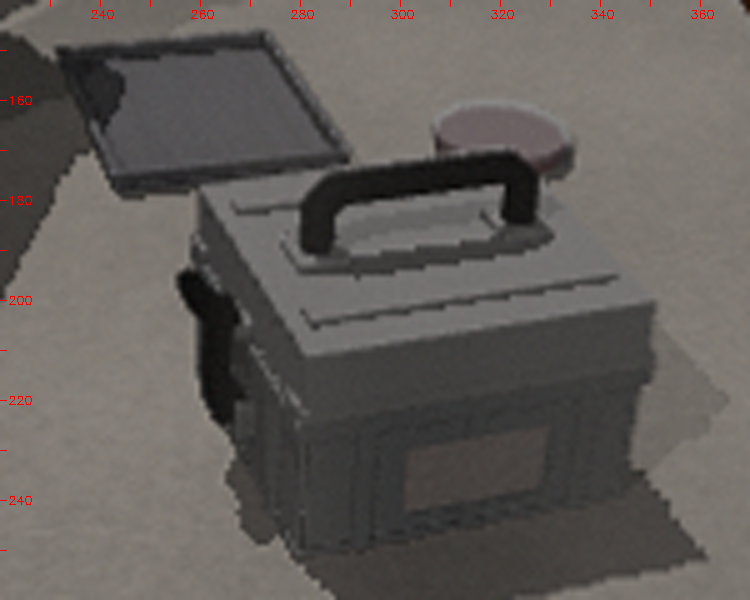

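```bash
cat > fit.py <<'E'
from h import *
from scipy.optimize import least_squares
def T(p,L):
    x,y,a=p; c,s=np.cos(a),np.sin(a); L=np.atleast_2d(L).astype(float)
    return np.c_[x+c*L[:,0]-s*L[:,1], y+s*L[:,0]+c*L[:,1], L[:,2]]
def fit(obs,p0):
    def f(p): return np.concatenate([ (proj(n,T(p,[l]))[0]-uv) for n,l,uv in obs])
    r=least_squares(f,p0,loss='soft_l1'); return r.x,f(r.x).reshape(-1,2)
E
python3 - <<'E'
from fit import *
h=.115
o=[('top',(-.085,.08,h),(254.3,190.7)),('top',(-.085,-.08,h),(305.7,177.7)),('top',(.085,.08,h),(240,136)),('top',(.085,-.08,h),(294,125.7)),
('side',(-.085,-.08,h),(281.4,211)),('side',(.085,-.08,h),(351,200.4)),('side',(-.085,.08,h),(260,177.4)),
('top',(0,0,.152),(272.8,155))]
p,r=fit(o,[.6,.0,0]); print('carrier',p,np.degrees(p[2]));print(r.round(1))
h=.014
o=[('top',(.075,.095,h),(125,174)),('top',(.075,-.095,h),(184,161)),('top',(-.075,-.095,h),(192,207)),('top',(-.075,.095,h),(132,219.3))]
t,r=fit(o,[.5,.3,0]); print('tray',t,np.degrees(t[2]));print(r.round(1))
for n,P in dict(tab=(-.1065,0,.099),handle=(-.036,0,.149),hinge=(.085,0,.08)).items(): print(n,T(p,[P]),proj('top',T(p,[P])),proj('side',T(p,[P])))
for n,uv,z in (('dish_a?',(176,130),.016),('dish2',(353,127),.032),('tip',(376,211),.062)): print(n,atz('top',uv,z))
E
```

```text
carrier [ 0.57524039 -0.02561299  0.25893407] 14.835829248336498
[[-0.6 -0.5]
 [ 0.4 -0. ]
 [ 0.4 -0. ]
 [-2.1 -1.6]
 [-0.9  0.6]
 [-0.2  0.1]
 [-1.  -0.2]
 [ 0.7 -1.3]]
tray [0.48287048 0.33443488 0.22800203] 13.063554312812327
[[ 0.3 -0.4]
 [-0.9  0.5]
 [-0.3  0. ]
 [ 0.9 -0.1]]
tab [[ 0.47229073 -0.05288234  0.099     ]] [[281.43502681 191.75506317]] [[259.94476949 200.26362668]]
handle [[ 0.5404405 -0.0348308  0.149    ]] [[276.43977344 165.69566408]] [[289.55180282 177.6190615 ]]
hinge [[ 0.65740678 -0.00384871  0.08      ]] [[266.00957017 133.24571482]] [[333.28296222 195.92097313]]
dish_a? [[0.68116169 0.28683272 0.016     ]]
dish2 [[ 0.69966137 -0.28446631  0.032     ]]
tip [[ 0.42489539 -0.34655272  0.062     ]]
```

The fit agrees to about 1 px. The tab is at (0.472,-0.053,0.099), the carrier yaw is 14.8° and the tray centre is (0.483,0.334). I'll approach above the tab in two legs, turning the tool yaw from 160.4° to 14.9°.

Emit:
step_arm(series=[{"x": 0.231, "y": -0.312, "z": 0.02, "az": -73, "claw": 100}, {"x": 0.231, "y": -0.312, "z": 0.02, "az": -73, "claw": 100}, {"x": 0.231, "y": -0.312, "z": 0.02, "az": -73, "claw": 100}, {"x": 0.231, "y": -0.312, "z": 0.02, "az": -73, "claw": 100}, {"x": 0.231, "y": -0.312, "z": 0.02, "az": -73, "claw": 100}, {"x": 0.231, "y": -0.312, "z": 0.02, "az": -73, "claw": 100}, {"x": 0.231, "y": -0.312, "z": 0.02, "az": -73, "claw": 100}, {"x": 0.231, "y": -0.312, "z": 0.02, "az": -73, "claw": 100}, {"x": 0.231, "y": -0.312, "z": 0.02, "az": -73, "claw": 100}, {"x": 0.231, "y": -0.312, "z": 0.02, "az": -73, "claw": 100}])

```text
invalid input
```

Emit:
step_arm(series=[{"ax": 0, "ay": 0, "az": -73, "x": 0.231, "y": -0.312, "z": 0.02, "claw": 100}, {"ax": 0, "ay": 0, "az": -73, "x": 0.231, "y": -0.312, "z": 0.02, "claw": 100}, {"ax": 0, "ay": 0, "az": -73, "x": 0.231, "y": -0.312, "z": 0.02, "claw": 100}, {"ax": 0, "ay": 0, "az": -73, "x": 0.231, "y": -0.312, "z": 0.02, "claw": 100}, {"ax": 0, "ay": 0, "az": -73, "x": 0.231, "y": -0.312, "z": 0.02, "claw": 100}, {"ax": 0, "ay": 0, "az": -73, "x": 0.231, "y": -0.312, "z": 0.02, "claw": 100}, {"ax": 0, "ay": 0, "az": -73, "x": 0.231, "y": -0.312, "z": 0.02, "claw": 100}, {"ax": 0, "ay": 0, "az": -73, "x": 0.231, "y": -0.312, "z": 0.02, "claw": 100}, {"ax": 0, "ay": 0, "az": -73, "x": 0.231, "y": -0.312, "z": 0.02, "claw": 100}, {"ax": 0, "ay": 0, "az": -73, "x": 0.231, "y": -0.312, "z": 0.02, "claw": 100}], squeeze=12)

```text
time_s: 1.1
tool_pos: [0.4501, 0.2989, 0.2504]
tool_rot: [-180.0, 0.0, 87.2]
force: [-0.5, 1.0, -0.0]
grip_width: 0.0873
```

Emit:
step_arm(series=[{"ax": 0, "ay": 0, "az": -72.4, "x": 0.022, "y": -0.353, "z": -0.05, "claw": 100}, {"ax": 0, "ay": 0, "az": -72.4, "x": 0.022, "y": -0.353, "z": -0.05, "claw": 100}, {"ax": 0, "ay": 0, "az": -72.4, "x": 0.022, "y": -0.353, "z": -0.05, "claw": 100}, {"ax": 0, "ay": 0, "az": -72.4, "x": 0.022, "y": -0.353, "z": -0.05, "claw": 100}, {"ax": 0, "ay": 0, "az": -72.4, "x": 0.022, "y": -0.353, "z": -0.05, "claw": 100}, {"ax": 0, "ay": 0, "az": -72.4, "x": 0.022, "y": -0.353, "z": -0.05, "claw": 100}, {"ax": 0, "ay": 0, "az": -72.4, "x": 0.022, "y": -0.353, "z": -0.05, "claw": 100}, {"ax": 0, "ay": 0, "az": -72.4, "x": 0.022, "y": -0.353, "z": -0.05, "claw": 100}, {"ax": 0, "ay": 0, "az": -72.4, "x": 0.022, "y": -0.353, "z": -0.05, "claw": 100}, {"ax": 0, "ay": 0, "az": -72.4, "x": 0.022, "y": -0.353, "z": -0.05, "claw": 100}, {"ax": 0, "ay": 0, "az": -72.4, "x": 0.022, "y": -0.353, "z": -0.05, "claw": 100}])

```text
time_s: 2.2
tool_pos: [0.4715, -0.0515, 0.2004]
tool_rot: [-180.0, 0.0, 15.3]
force: [-0.0, -0.7, 0.2]
grip_width: 0.0868
```

```bash
python3 - <<'E'
from h import *
for n in ("side","top"):
    cv2.imwrite(f"pics/{n}1.png",vision.read_camera(n)[:,:,::-1])
crop('pics/top1.png',200,90,400,250,4,'pics/t2.png')
crop('pics/side1.png',200,60,370,260,3,'pics/s2.png')
o=status.get_obs();print(o['qpos'],o['tool_pos'],o['tool_rot'])
E
```

```text
[-31.47103149  -3.61833821  33.5656206  110.58799421   2.10646613
  72.45218364 -73.40822241] [ 0.47153499 -0.05173358  0.20049755] [1.79995413e+02 1.48404678e-02 1.51856501e+01]
```

View pics/t2.png

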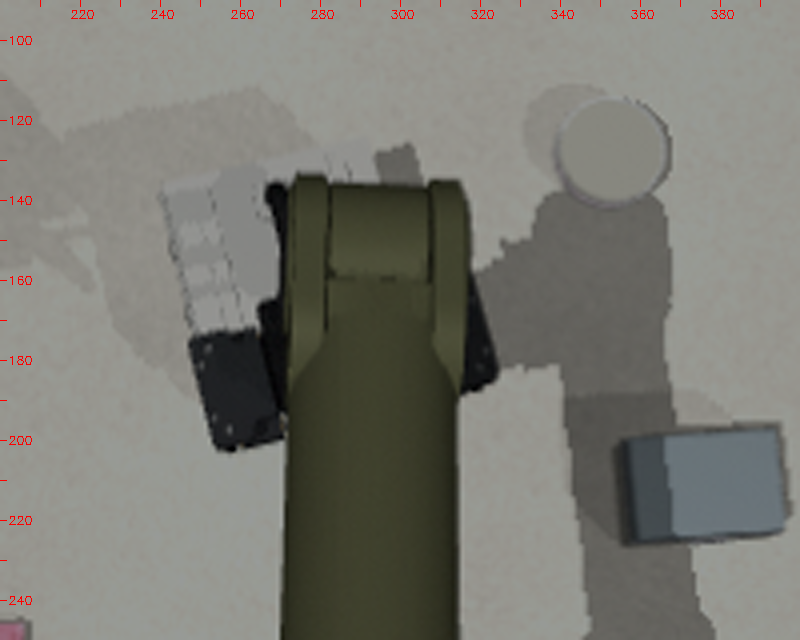

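View pics/s2.png

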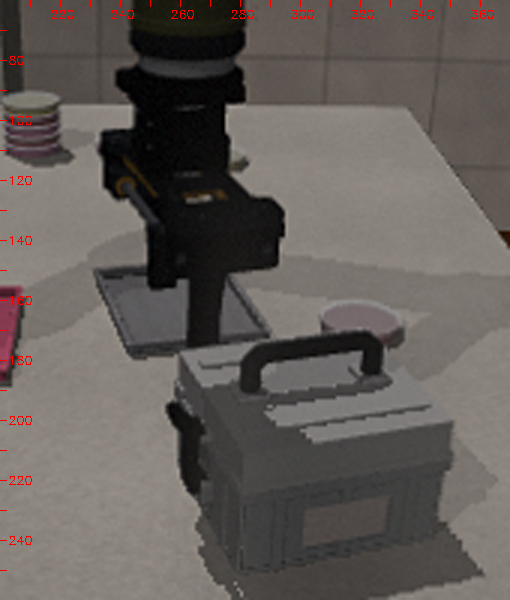

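Both views show the gripper in front of the latch with the handle clear of its body. Next I descend and pinch the tab.

Emit:
step_arm(series=[{"ax": 0, "ay": 0, "az": 0, "x": 0, "y": 0, "z": -0.05, "claw": 100}, {"ax": 0, "ay": 0, "az": 0, "x": 0, "y": 0, "z": -0.08, "claw": 70}, {"ax": 0, "ay": 0, "az": 0, "x": 0, "y": 0, "z": -0.095, "claw": 70}, {"ax": 0, "ay": 0, "az": 0, "x": 0, "y": 0, "z": -0.105, "claw": 70}, {"ax": 0, "ay": 0, "az": 0, "x": 0, "y": 0, "z": -0.105, "claw": 60}, {"ax": 0, "ay": 0, "az": 0, "x": 0, "y": 0, "z": -0.105, "claw": 60}])

```text
time_s: 2.9
tool_pos: [0.4722, -0.0526, 0.0963]
tool_rot: [180.0, -0.1, 15.0]
force: [-0.4, 0.1, 0.4]
grip_width: 0.0559
```

```bash
python3 - <<'E'
from h import *
cv2.imwrite(f"pics/side2.png",vision.read_camera('side')[:,:,::-1])
crop('pics/side2.png',220,120,360,260,4,'pics/s3.png')
o=status.get_obs();print(o['tool_pos'],o['tool_rot'],o['grip_width'],o['force'])
E
```

```text
[ 0.4724839  -0.05266422  0.09663163] [ 1.79977444e+02 -1.09166905e-01  1.49985540e+01] 0.05475885866031528 [ 1.13604528  0.66228833 -0.06940932]
```

View pics/s3.png

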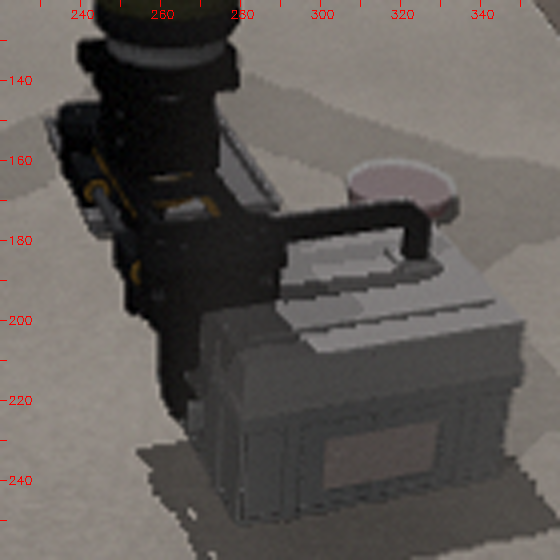

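Emit:
step_arm(series=[{"ax": 0, "ay": 0, "az": 0, "x": 0, "y": 0, "z": 0, "claw": 0}, {"ax": 0, "ay": 0, "az": 0, "x": 0, "y": 0, "z": 0, "claw": 0}, {"ax": 0, "ay": 0, "az": 0, "x": 0, "y": 0, "z": 0, "claw": 0}, {"ax": 0, "ay": 0, "az": 0, "x": 0, "y": 0, "z": 0, "claw": 0}, {"ax": 0, "ay": 0, "az": 0, "x": 0, "y": 0, "z": 0, "claw": 0}], squeeze=15)

```text
time_s: 3.45
tool_pos: [0.4713, -0.0513, 0.0959]
tool_rot: [-179.9, 0.0, 15.0]
force: [-0.8, 4.3, 3.6]
grip_width: 0.0257
```

Emit:
step_arm(series=[{"ax": 0, "ay": 0, "az": 0, "x": -0.0047, "y": -0.0012, "z": -0.0015, "claw": 0}, {"ax": 0, "ay": 0, "az": 0, "x": -0.0095, "y": -0.0025, "z": -0.0034, "claw": 0}, {"ax": 0, "ay": 0, "az": 0, "x": -0.0184, "y": -0.0049, "z": -0.0083, "claw": 0}, {"ax": 0, "ay": 0, "az": 0, "x": -0.0264, "y": -0.007, "z": -0.0145, "claw": 0}, {"ax": 0, "ay": 0, "az": 0, "x": -0.0336, "y": -0.0089, "z": -0.0219, "claw": 0}, {"ax": 0, "ay": 0, "az": 0, "x": -0.0395, "y": -0.0105, "z": -0.0303, "claw": 0}, {"ax": 0, "ay": 0, "az": 0, "x": -0.0442, "y": -0.0117, "z": -0.0395, "claw": 0}, {"ax": 0, "ay": 0, "az": 0, "x": -0.0465, "y": -0.0123, "z": -0.0459, "claw": 0}, {"ax": 0, "ay": 0, "az": 0, "x": -0.0465, "y": -0.0123, "z": -0.0459, "claw": 0}])

```text
time_s: 4.35
tool_pos: [0.4249, -0.0637, 0.0491]
tool_rot: [-179.9, -0.1, 15.0]
force: [1.3, 4.2, -3.1]
grip_width: 0.0257
```

```bash
python3 - <<'E'
from h import *
cv2.imwrite(f"pics/side3.png",vision.read_camera('side')[:,:,::-1])
crop('pics/side3.png',220,120,360,260,4,'pics/s4.png')
o=status.get_obs();print(o['tool_pos'],o['tool_rot'],o['grip_width'],o['force'])
E
```

```text
[ 0.42491894 -0.06368949  0.04923056] [-1.79919263e+02 -4.63163223e-02  1.49986531e+01] 0.025682752287161263 [ 1.24440845  5.32978109 -2.64597217]
```

View pics/s4.png

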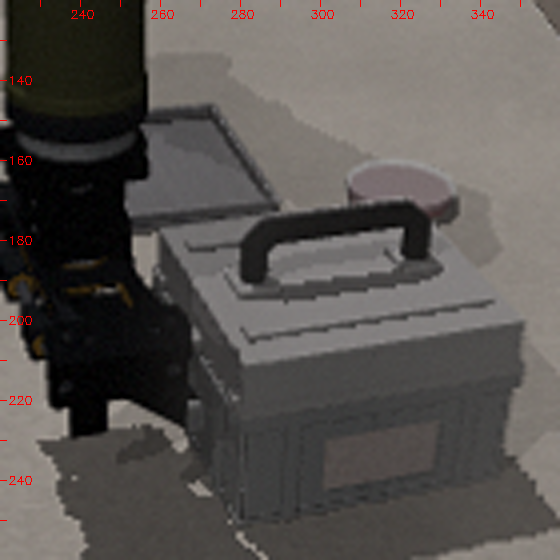

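The lever followed the fingers, to about 1 rad. I'll release it, rise and check.

Emit:
step_arm(series=[{"ax": 0, "ay": 0, "az": 0, "x": 0, "y": 0, "z": 0, "claw": 70}, {"ax": 0, "ay": 0, "az": 0, "x": 0, "y": 0, "z": 0, "claw": 70}, {"ax": 0, "ay": 0, "az": 0, "x": 0, "y": 0, "z": 0, "claw": 70}, {"ax": 0, "ay": 0, "az": 0, "x": 0, "y": 0, "z": 0.04, "claw": 70}, {"ax": 0, "ay": 0, "az": 0, "x": 0, "y": 0, "z": 0.09, "claw": 70}, {"ax": 0, "ay": 0, "az": 0, "x": 0, "y": 0, "z": 0.14, "claw": 70}, {"ax": 0, "ay": 0, "az": 0, "x": 0, "y": 0, "z": 0.17, "claw": 70}])

```text
time_s: 5.1
tool_pos: [0.4263, -0.066, 0.2236]
tool_rot: [179.9, -0.3, 14.9]
force: [0.2, -0.4, 0.3]
grip_width: 0.0605
```

```bash
python3 - <<'E'
from h import *
cv2.imwrite(f"pics/side4.png",vision.read_camera('side')[:,:,::-1])
crop('pics/side4.png',220,120,360,260,4,'pics/s5.png')
o=status.get_obs();print(o['tool_pos'],o['tool_rot'],o['grip_width'],o['force'])
E
```

```text
[ 0.42856866 -0.06593638  0.22726687] [179.90664774  -0.63568851  14.90069133] 0.06026103189528591 [3.52289125 0.65979998 2.57281173]
```

View pics/s5.png

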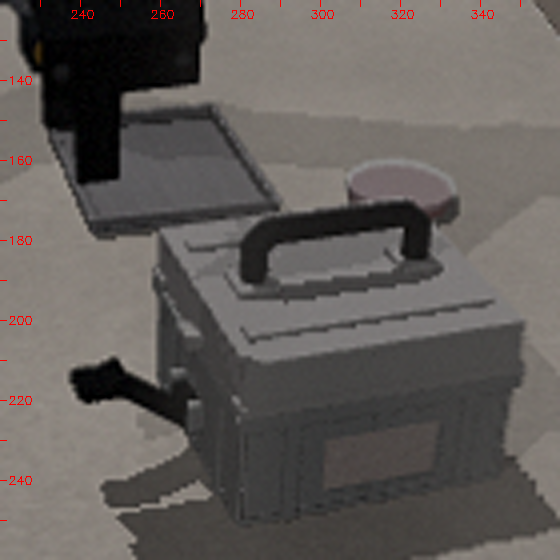

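The latch stands out at about 1 rad (tab near (243,215)) and the lid is still shut. Next is the handle.

Emit:
step_arm(series=[{"ax": 0, "ay": 0, "az": 0, "x": 0.045, "y": 0.012, "z": 0.01, "claw": 70}, {"ax": 0, "ay": 0, "az": 0, "x": 0.08, "y": 0.02, "z": 0.01, "claw": 70}, {"ax": 0, "ay": 0, "az": 0, "x": 0.115, "y": 0.031, "z": 0.01, "claw": 70}, {"ax": 0, "ay": 0, "az": 0, "x": 0.115, "y": 0.031, "z": 0.01, "claw": 70}, {"ax": 0, "ay": 0, "az": 0, "x": 0.115, "y": 0.031, "z": 0.01, "claw": 70}, {"ax": 0, "ay": 0, "az": 0, "x": 0.115, "y": 0.031, "z": 0.01, "claw": 70}])

```text
time_s: 5.75
tool_pos: [0.5391, -0.0351, 0.2294]
tool_rot: [180.0, 0.1, 14.9]
force: [0.3, -0.1, -0.4]
grip_width: 0.0611
```

```bash
python3 - <<'E'
from h import *
o=status.get_obs();print(o['tool_pos'],o['tool_rot'],o['qpos'])
E
```

```text
[ 0.53911164 -0.03514248  0.22938267] [1.79987121e+02 6.33437557e-02 1.48877015e+01] [-32.1870205    5.13776759  35.36476598 100.0295541   -3.03122405
  75.85230391 -71.29888825]
```

Emit:
step_arm(series=[{"ax": 0, "ay": 0, "az": 0, "x": 0.001, "y": 0.002, "z": -0.045, "claw": 60}, {"ax": 0, "ay": 0, "az": 0, "x": 0.001, "y": 0.002, "z": -0.075, "claw": 60}, {"ax": 0, "ay": 0, "az": 0, "x": 0.001, "y": 0.002, "z": -0.089, "claw": 60}, {"ax": 0, "ay": 0, "az": 0, "x": 0.001, "y": 0.002, "z": -0.089, "claw": 50}, {"ax": 0, "ay": 0, "az": 0, "x": 0.001, "y": 0.002, "z": -0.089, "claw": 0}, {"ax": 0, "ay": 0, "az": 0, "x": 0.001, "y": 0.002, "z": -0.089, "claw": 0}, {"ax": 0, "ay": 0, "az": 0, "x": 0.001, "y": 0.002, "z": -0.089, "claw": 0}, {"ax": 0, "ay": 0, "az": 0, "x": 0.001, "y": 0.002, "z": -0.089, "claw": 0}, {"ax": 0, "ay": 0, "az": 0, "x": 0.001, "y": 0.002, "z": -0.089, "claw": 0}, {"ax": 0, "ay": 0, "az": 0, "x": 0.001, "y": 0.002, "z": -0.089, "claw": 0}], squeeze=25)

```text
time_s: 6.75
tool_pos: [0.5415, -0.0322, 0.1414]
tool_rot: [180.0, -0.1, 15.0]
force: [-0.1, 0.4, 3.2]
grip_width: 0.0153
```

```bash
python3 - <<'E'
from fit import *
o=status.get_obs();print(o['tool_pos'],o['tool_rot'],o['grip_width'],o['force'])
cv2.imwrite(f"pics/side5.png",vision.read_camera('side')[:,:,::-1])
crop('pics/side5.png',220,120,360,260,4,'pics/s6.png')
u=np.array([np.cos(.2589),np.sin(.2589)])
# lid arc; tool tilt a(th)
G0=np.array([-.121,.071]); 
def tcp(th,a):
    c,s=np.cos(th),np.sin(th)
    g=np.array([G0[0]*c+G0[1]*s,-G0[0]*s+G0[1]*c]); return g+.011*np.array([-np.sin(a),-np.cos(a)])
t0=tcp(0,0)
for th in np.arange(0.05,1.69,.075):
    a=.35*th; d=tcp(th,a)-t0; A=np.degrees(a)
    print('%.2f'%th,'ax %.1f ay %.1f x %.4f y %.4f z %.4f'%(-u[1]*A,u[0]*A,d[0]*u[0],d[0]*u[1],d[1]))
E
```

```text
[ 0.541527   -0.0321838   0.14137008] [ 1.79980936e+02 -6.51279516e-02  1.49636432e+01] 0.015327291130060598 [-0.09748923  0.38053183  3.16426296]
0.05 ax -0.3 ay 1.0 x 0.0034 y 0.0009 z 0.0060
0.12 ax -0.6 ay 2.4 x 0.0090 y 0.0024 z 0.0145
0.20 ax -1.0 ay 3.9 x 0.0152 y 0.0040 z 0.0227
0.27 ax -1.4 ay 5.3 x 0.0220 y 0.0058 z 0.0302
0.35 ax -1.8 ay 6.8 x 0.0293 y 0.0078 z 0.0373
0.42 ax -2.2 ay 8.2 x 0.0371 y 0.0098 z 0.0437
0.50 ax -2.6 ay 9.7 x 0.0454 y 0.0120 z 0.0495
0.58 ax -3.0 ay 11.1 x 0.0540 y 0.0143 z 0.0546
0.65 ax -3.3 ay 12.6 x 0.0630 y 0.0167 z 0.0590
0.72 ax -3.7 ay 14.1 x 0.0723 y 0.0191 z 0.0627
0.80 ax -4.1 ay 15.5 x 0.0818 y 0.0217 z 0.0657
0.88 ax -4.5 ay 17.0 x 0.0915 y 0.0242 z 0.0679
0.95 ax -4.9 ay 18.4 x 0.1013 y 0.0268 z 0.0693
1.02 ax -5.3 ay 19.9 x 0.1112 y 0.0294 z 0.0700
1.10 ax -5.6 ay 21.3 x 0.1211 y 0.0321 z 0.0698
1.18 ax -6.0 ay 22.8 x 0.1309 y 0.0347 z 0.0689
1.25 ax -6.4 ay 24.2 x 0.1407 y 0.0373 z 0.0673
1.32 ax -6.8 ay 25.7 x 0.1503 y 0.0398 z 0.0648
1.40 ax -7.2 ay 27.1 x 0.1597 y 0.0423 z 0.0616
1.48 ax -7.6 ay 28.6 x 0.1688 y 0.0447 z 0.0577
1.55 ax -8.0 ay 30.0 x 0.1777 y 0.0471 z 0.0530
1.62 ax -8.3 ay 31.5 x 0.1861 y 0.0493 z 0.0477
```

View pics/s6.png

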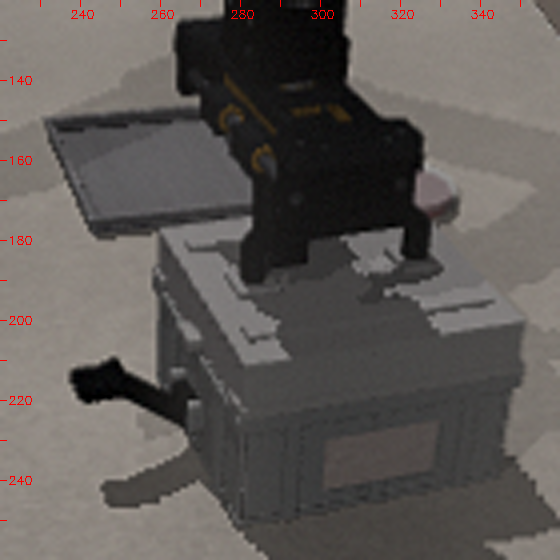

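Handle gripped: the width is 15.3 mm on a 16 mm bar. I'll follow the lid arc in three calls and check the forces after each.

Emit:
step_arm(series=[{"ax": -0.3, "ay": 1.0, "az": 0, "x": 0.0034, "y": 0.0009, "z": 0.006, "claw": 0}, {"ax": -0.6, "ay": 2.4, "az": 0, "x": 0.009, "y": 0.0024, "z": 0.0145, "claw": 0}, {"ax": -1.0, "ay": 3.9, "az": 0, "x": 0.0152, "y": 0.004, "z": 0.0227, "claw": 0}, {"ax": -1.4, "ay": 5.3, "az": 0, "x": 0.022, "y": 0.0058, "z": 0.0302, "claw": 0}, {"ax": -1.8, "ay": 6.8, "az": 0, "x": 0.0293, "y": 0.0078, "z": 0.0373, "claw": 0}, {"ax": -2.2, "ay": 8.2, "az": 0, "x": 0.0371, "y": 0.0098, "z": 0.0437, "claw": 0}, {"ax": -2.6, "ay": 9.7, "az": 0, "x": 0.0454, "y": 0.012, "z": 0.0495, "claw": 0}])

```text
time_s: 7.5
tool_pos: [0.5828, -0.0212, 0.189]
tool_rot: [-179.9, 10.7, 14.9]
force: [-6.9, -2.0, 0.5]
grip_width: 0.015
```

```bash
python3 - <<'E'
from fit import *
o=status.get_obs();print(o['tool_pos'],o['tool_rot'],o['grip_width'],o['force'],o['qpos'])
cv2.imwrite(f"pics/side6.png",vision.read_camera('side')[:,:,::-1])
crop('pics/side6.png',220,100,380,260,4,'pics/s7.png')
E
```

```text
[ 0.58281384 -0.02122589  0.1890255 ] [-179.94967908   10.66794876   14.8823248 ] 0.014955147020519624 [-6.92508391 -2.02876043  0.50477576] [-28.91724685  21.78065669  34.74410902  88.35381363  -8.70601998
  83.77117519 -68.44598642]
```

View pics/s7.png

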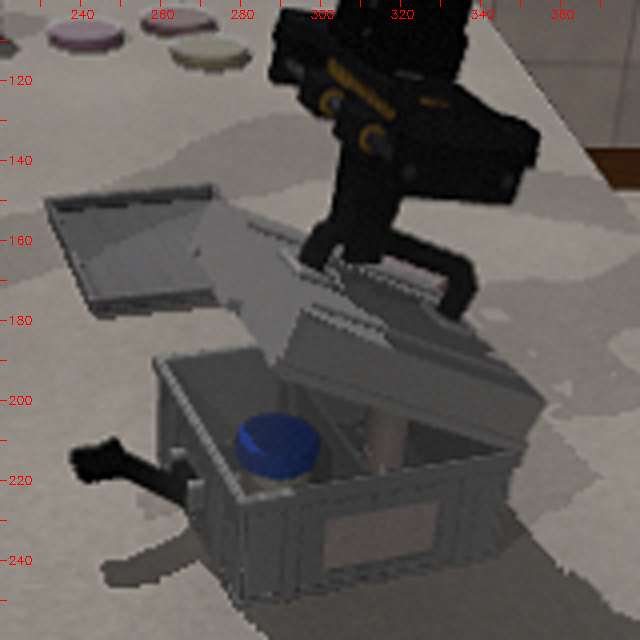

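The lid is following. The jar (blue cap, (289,212)) is in the near cell and the tube is in the far cell. Continuing the arc.

Emit:
step_arm(series=[{"ax": -0.4, "ay": 1.4, "az": 0, "x": 0.0086, "y": 0.0023, "z": 0.0051, "claw": 0}, {"ax": -0.7, "ay": 2.9, "az": 0, "x": 0.0176, "y": 0.0047, "z": 0.0095, "claw": 0}, {"ax": -1.1, "ay": 4.4, "az": 0, "x": 0.0269, "y": 0.0071, "z": 0.0132, "claw": 0}, {"ax": -1.5, "ay": 5.8, "az": 0, "x": 0.0364, "y": 0.0097, "z": 0.0162, "claw": 0}, {"ax": -1.9, "ay": 7.3, "az": 0, "x": 0.0461, "y": 0.0122, "z": 0.0184, "claw": 0}, {"ax": -2.3, "ay": 8.7, "az": 0, "x": 0.0559, "y": 0.0148, "z": 0.0198, "claw": 0}, {"ax": -2.7, "ay": 10.2, "az": 0, "x": 0.0658, "y": 0.0174, "z": 0.0205, "claw": 0}, {"ax": -3.0, "ay": 11.6, "az": 0, "x": 0.0757, "y": 0.0201, "z": 0.0203, "claw": 0}])

```text
time_s: 8.35
tool_pos: [0.6604, -0.0006, 0.2113]
tool_rot: [-179.9, 22.4, 14.9]
force: [-5.6, -1.4, 5.6]
grip_width: 0.0153
```

```bash
python3 - <<'E'
from fit import *
o=status.get_obs();print(o['tool_pos'],o['tool_rot'],o['grip_width'],o['force'],o['qpos'])
cv2.imwrite(f"pics/side7.png",vision.read_camera('side')[:,:,::-1])
crop('pics/side7.png',220,80,400,260,4,'pics/s8.png')
E
```

```text
[ 6.60357983e-01 -5.57195479e-04  2.11313170e-01] [-179.88623397   22.41916355   14.92129174] 0.015327504575990082 [-5.61103444 -1.42070484  5.55920168] [-22.38048022  40.73183204  32.94834598  61.70200973 -12.82571972
 103.85793718 -68.13921184]
```

View pics/s8.png

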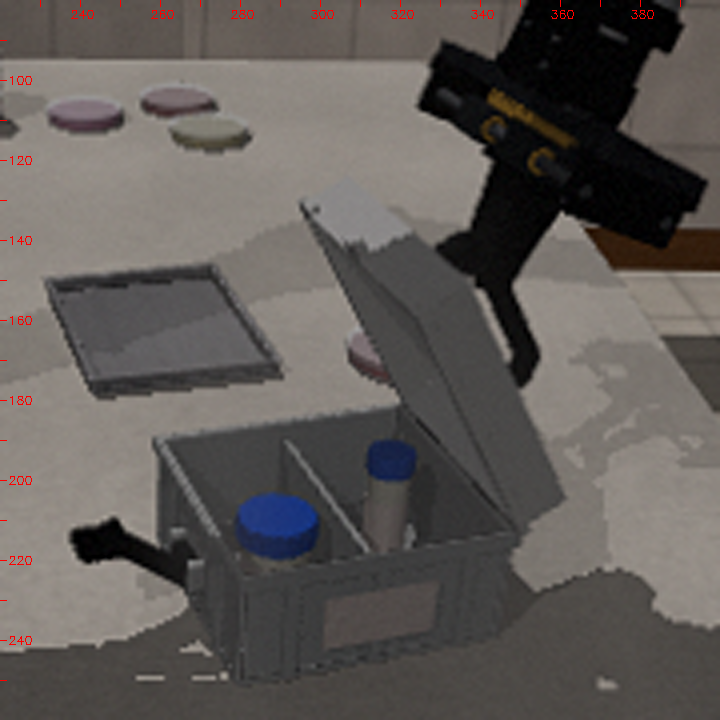

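```bash
python3 - <<'E'
from fit import *
u=np.array([np.cos(.2589),np.sin(.2589)])
G0=np.array([-.121,.071]); 
def tcp(th,a):
    c,s=np.cos(th),np.sin(th)
    g=np.array([G0[0]*c+G0[1]*s,-G0[0]*s+G0[1]*c]); return g+.011*np.array([-np.sin(a),-np.cos(a)])
t0=tcp(1.1,.385)
for i in range(1,10):
    th=1.1+.56*i/9
    a=.385-.12*i/9; d=tcp(th,a)-t0; A=np.degrees(a-.385)
    print('%.2f'%th,'ax %.1f ay %.1f x %.4f y %.4f z %.4f'%(-u[1]*A,u[0]*A,d[0]*u[0],d[0]*u[1],d[1]))
E
```

```text
1.16 ax 0.2 ay -0.7 x 0.0085 y 0.0023 z -0.0008
1.22 ax 0.4 ay -1.5 x 0.0170 y 0.0045 z -0.0022
1.29 ax 0.6 ay -2.2 x 0.0254 y 0.0067 z -0.0041
1.35 ax 0.8 ay -3.0 x 0.0336 y 0.0089 z -0.0066
1.41 ax 1.0 ay -3.7 x 0.0417 y 0.0110 z -0.0095
1.47 ax 1.2 ay -4.4 x 0.0496 y 0.0131 z -0.0130
1.54 ax 1.4 ay -5.2 x 0.0573 y 0.0152 z -0.0170
1.60 ax 1.6 ay -5.9 x 0.0647 y 0.0171 z -0.0214
1.66 ax 1.8 ay -6.6 x 0.0719 y 0.0190 z -0.0263
```

Emit:
step_arm(series=[{"ax": 0.2, "ay": -0.7, "az": 0, "x": 0.0085, "y": 0.0023, "z": -0.0008, "claw": 0}, {"ax": 0.4, "ay": -1.5, "az": 0, "x": 0.017, "y": 0.0045, "z": -0.0022, "claw": 0}, {"ax": 0.6, "ay": -2.2, "az": 0, "x": 0.0254, "y": 0.0067, "z": -0.0041, "claw": 0}, {"ax": 0.8, "ay": -3.0, "az": 0, "x": 0.0336, "y": 0.0089, "z": -0.0066, "claw": 0}, {"ax": 1.0, "ay": -3.7, "az": 0, "x": 0.0417, "y": 0.011, "z": -0.0095, "claw": 0}, {"ax": 1.2, "ay": -4.4, "az": 0, "x": 0.0496, "y": 0.0131, "z": -0.013, "claw": 0}, {"ax": 1.4, "ay": -5.2, "az": 0, "x": 0.0573, "y": 0.0152, "z": -0.017, "claw": 0}, {"ax": 1.6, "ay": -5.9, "az": 0, "x": 0.0647, "y": 0.0171, "z": -0.0214, "claw": 0}, {"ax": 1.8, "ay": -6.6, "az": 0, "x": 0.0719, "y": 0.019, "z": -0.0263, "claw": 0}, {"ax": 1.8, "ay": -6.6, "az": 0, "x": 0.0719, "y": 0.019, "z": -0.0263, "claw": 0}])

```text
time_s: 9.4
tool_pos: [0.7357, 0.0195, 0.1838]
tool_rot: [-179.9, 15.0, 15.0]
force: [3.3, 0.1, 2.4]
grip_width: 0.0148
```

```bash
python3 - <<'E'
from fit import *
o=status.get_obs();print(o['tool_pos'],o['tool_rot'],o['grip_width'],o['force'],o['qpos'])
cv2.imwrite(f"pics/side8.png",vision.read_camera('side')[:,:,::-1])
crop('pics/side8.png',220,80,400,260,4,'pics/s9.png')
E
```

```text
[0.73567973 0.01952209 0.18379766] [-179.91185904   14.97921211   15.04190846] 0.01475607980016562 [3.28119055 0.10963207 2.43168054] [-20.28866078  45.42408518  31.64395997  55.1542777  -16.91379048
  98.5283654  -69.49125257]
```

View pics/s9.png

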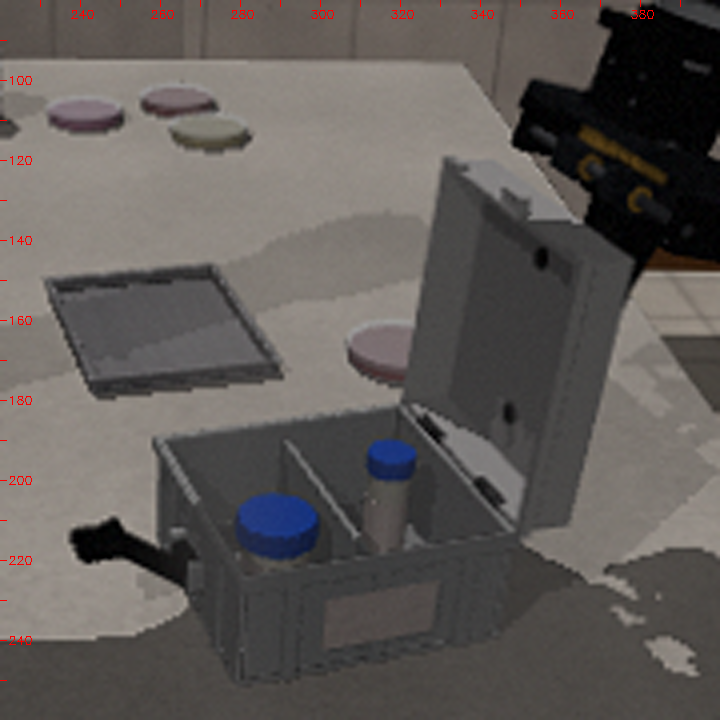

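The lid stands at about 1.65 rad. Releasing and backing off along the tool axis.

Emit:
step_arm(series=[{"ax": 0, "ay": 0, "az": 0, "x": 0, "y": 0, "z": 0, "claw": 55}, {"ax": 0, "ay": 0, "az": 0, "x": 0, "y": 0, "z": 0, "claw": 55}, {"ax": 0, "ay": 0, "az": 0, "x": 0, "y": 0, "z": 0, "claw": 55}, {"ax": 0, "ay": 0, "az": 0, "x": 0.005, "y": 0.001, "z": 0.02, "claw": 55}, {"ax": 0, "ay": 0, "az": 0, "x": 0.015, "y": 0.004, "z": 0.06, "claw": 55}, {"ax": 0, "ay": 0, "az": 0, "x": 0.022, "y": 0.006, "z": 0.1, "claw": 80}, {"ax": 0, "ay": 0, "az": 0, "x": 0.022, "y": 0.006, "z": 0.145, "claw": 100}, {"ax": 0, "ay": 0, "az": 0, "x": 0.022, "y": 0.006, "z": 0.165, "claw": 100}])

```text
time_s: 10.25
tool_pos: [0.752, 0.0226, 0.3467]
tool_rot: [179.6, 14.0, 14.8]
force: [-0.1, -0.8, -0.1]
grip_width: 0.064
```

```bash
python3 - <<'E'
from fit import *
o=status.get_obs();print(o['tool_pos'],o['tool_rot'],o['grip_width'],o['force'],o['qpos'])
for n in ("side","top"):
    cv2.imwrite(f"pics/{n}9.png",vision.read_camera(n)[:,:,::-1])
crop('pics/side9.png',220,80,400,260,4,'pics/s10.png')
crop('pics/top9.png',210,90,330,210,5,'pics/t10.png')
E
```

```text
[0.75195177 0.02264543 0.34670276] [179.6357433   14.0008423   14.78362108] 0.0640466309201459 [-0.08040823 -0.83900263 -0.11692346] [ -8.96690844  46.62707155  12.96997365  29.91613337  -5.90726832
 117.5594828  -76.16564847]
```

View pics/s10.png

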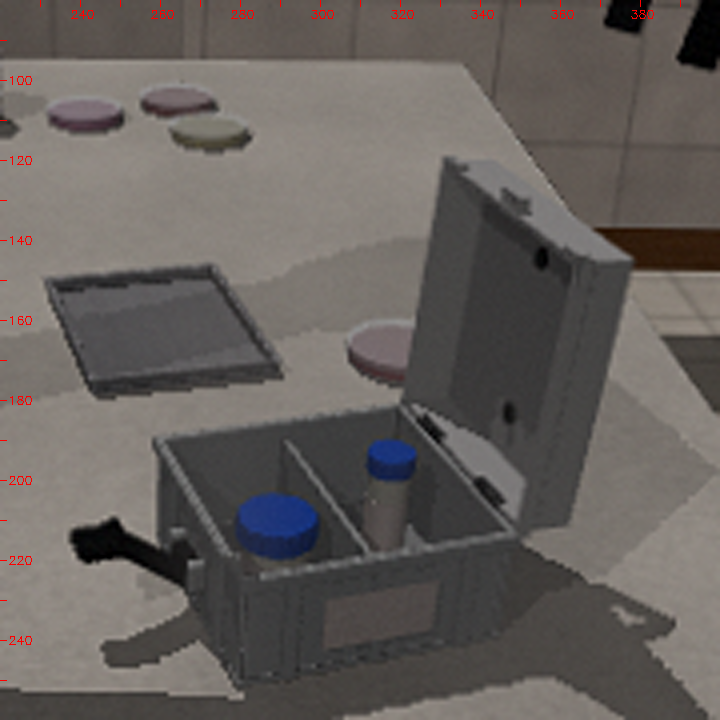

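View pics/t10.png

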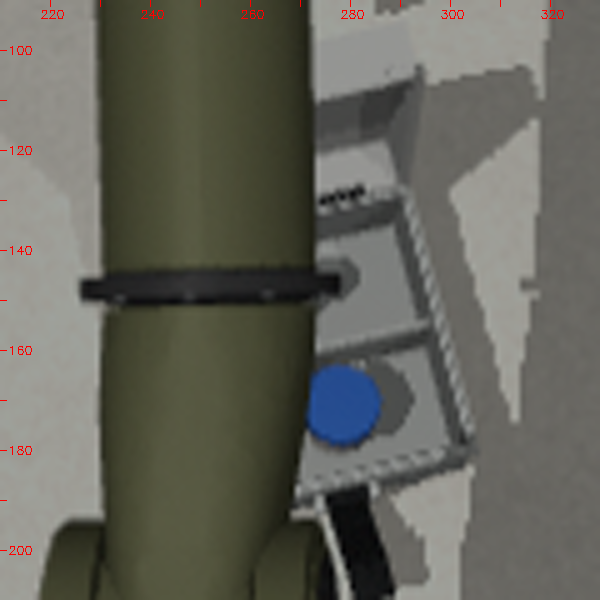

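```bash
python3 - <<'E'
from fit import *
p=np.array([0.57524,-0.025613,0.258934])
def loc(P): c,s=np.cos(p[2]),np.sin(p[2]); d=np.array(P)[:2]-p[:2]; return np.array([c*d[0]+s*d[1],-s*d[0]+c*d[1]])
for n,uv,z in (('top',(278.4,170.8),.069),('side',(289.3,208.2),.069),('side',(317.7,193.5),.092)):
    P=atz(n,uv,z)[0]; print(n,P,loc(P))
# cap blue mask check
im=cv2.imread('pics/side9.png').astype(int); m=(im[:,:,0]>im[:,:,2]+50)
ys,xs=np.where(m); print(len(xs),xs.min(),xs.max(),ys.min(),ys.max())
# predicted rim circle of the cap top in both
for n in('side','top'):
  for z in(.069,.052):
    a=np.linspace(0,6.28,60); P=atz('top',(278.4,170.8),.069)[0]
    q=proj(n,np.c_[P[0]+.024*np.cos(a),P[1]+.024*np.sin(a),np.full(60,z)]); print(n,z,q.min(0),q.max(0))
E
```

```text
top [ 0.54214657 -0.04421762  0.069     ] [-0.03675393 -0.00951082]
side [ 0.54380025 -0.04148489  0.069     ] [-0.03445566 -0.00729262]
side [ 0.61553737 -0.01176817  0.092     ] [0.04249896 0.00306514]
246 280 323 190 214
side 0.069 [278.7152973  203.43738817] [298.75892645 214.4754481 ]
side 0.052 [278.40627932 209.23452884] [298.25630839 220.42668223]
top 0.069 [270.58361137 163.162363  ] [286.20490267 178.47940484]
top 0.052 [270.41780774 164.35983401] [285.862442   179.50989521]
```

The jar is at (0.543,-0.043), in the near cell, and the lid stands open. Joint 6 is close to its limit, so I'll untilt while moving back over the jar.

Emit:
step_arm(series=[{"ax": 1.9, "ay": -7.3, "az": 0, "x": -0.03, "y": -0.009, "z": 0, "claw": 80}, {"ax": 3.8, "ay": -14.7, "az": 0, "x": -0.07, "y": -0.022, "z": 0, "claw": 80}, {"ax": 3.8, "ay": -14.7, "az": 0, "x": -0.115, "y": -0.037, "z": 0, "claw": 80}, {"ax": 3.8, "ay": -14.7, "az": 0, "x": -0.16, "y": -0.051, "z": -0.005, "claw": 80}, {"ax": 3.8, "ay": -14.7, "az": 0, "x": -0.2, "y": -0.064, "z": -0.02, "claw": 80}, {"ax": 3.8, "ay": -14.7, "az": 0, "x": -0.215, "y": -0.0685, "z": -0.06, "claw": 80}, {"ax": 3.8, "ay": -14.7, "az": 0, "x": -0.215, "y": -0.0685, "z": -0.11, "claw": 80}, {"ax": 3.8, "ay": -14.7, "az": 0, "x": -0.215, "y": -0.0685, "z": -0.15, "claw": 80}, {"ax": 3.8, "ay": -14.7, "az": 0, "x": -0.215, "y": -0.0685, "z": -0.18, "claw": 80}, {"ax": 3.8, "ay": -14.7, "az": 0, "x": -0.215, "y": -0.0685, "z": -0.18, "claw": 80}, {"ax": 3.8, "ay": -14.7, "az": 0, "x": -0.215, "y": -0.0685, "z": -0.18, "claw": 80}])

```text
time_s: 11.45
tool_pos: [0.5336, -0.0447, 0.162]
tool_rot: [179.9, -0.5, 14.8]
force: [0.7, 0.2, 0.7]
grip_width: 0.0694
```

```bash
python3 - <<'E'
from fit import *
o=status.get_obs();print(o['tool_pos'],o['tool_rot'],o['grip_width'],o['force'],o['qpos'])
for n in ("side","top"):
    cv2.imwrite(f"pics/{n}10.png",vision.read_camera(n)[:,:,::-1])
crop('pics/side10.png',220,80,400,260,4,'pics/s11.png')
E
```

```text
[ 0.53356971 -0.04471639  0.16203852] [179.9203836   -0.50603024  14.84821399] 0.06935545616621065 [0.72203503 0.22299341 0.66710863] [-10.95883006   6.61708594  13.90744941 105.53028908  -1.80172696
  67.54847458 -71.61869779]
```

View pics/s11.png

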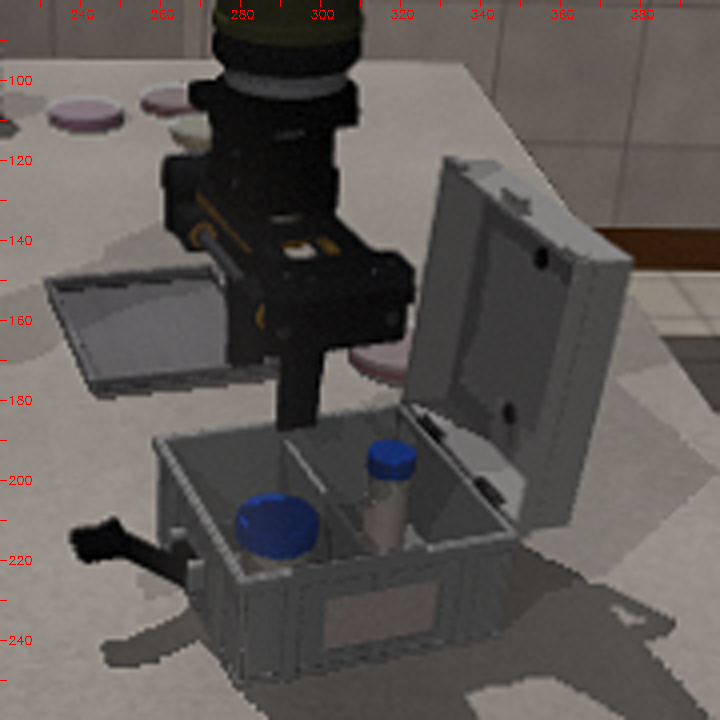

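Emit:
step_arm(series=[{"ax": -0.1, "ay": 0.5, "az": 0, "x": 0.0095, "y": 0.002, "z": -0.03, "claw": 85}, {"ax": -0.1, "ay": 0.5, "az": 0, "x": 0.0095, "y": 0.002, "z": -0.06, "claw": 85}, {"ax": -0.1, "ay": 0.5, "az": 0, "x": 0.0095, "y": 0.002, "z": -0.085, "claw": 85}, {"ax": -0.1, "ay": 0.5, "az": 0, "x": 0.0095, "y": 0.002, "z": -0.1, "claw": 85}, {"ax": -0.1, "ay": 0.5, "az": 0, "x": 0.0095, "y": 0.002, "z": -0.112, "claw": 85}, {"ax": -0.1, "ay": 0.5, "az": 0, "x": 0.0095, "y": 0.002, "z": -0.112, "claw": 85}, {"ax": -0.1, "ay": 0.5, "az": 0, "x": 0.0095, "y": 0.002, "z": -0.112, "claw": 85}])

```text
time_s: 12.25
tool_pos: [0.5449, -0.0422, 0.0518]
tool_rot: [179.8, -0.2, 15.0]
force: [0.2, -1.0, -0.8]
grip_width: 0.0739
```

```bash
python3 - <<'E'
from fit import *
o=status.get_obs();print(o['tool_pos'],o['tool_rot'],o['grip_width'],o['force'])
cv2.imwrite(f"pics/side11.png",vision.read_camera("side")[:,:,::-1])
crop('pics/side11.png',250,150,350,250,6,'pics/s12.png')
E
```

```text
[ 0.54487507 -0.0421605   0.05181177] [179.8419238   -0.22593882  14.97168954] 0.07392490802189629 [ 0.18627646 -1.03268967 -0.84681705]
```

View pics/s12.png

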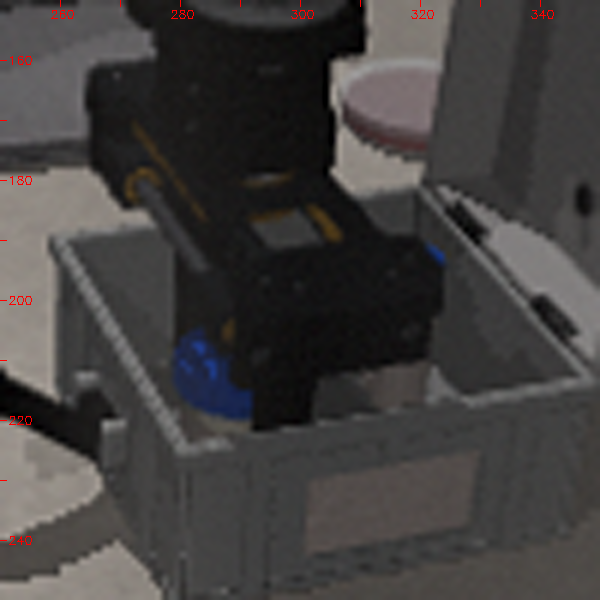

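Emit:
step_arm(series=[{"ax": 0, "ay": 0, "az": 0, "x": -0.001, "y": 0, "z": -0.002, "claw": 60}, {"ax": 0, "ay": 0, "az": 0, "x": -0.001, "y": 0, "z": -0.002, "claw": 40}, {"ax": 0, "ay": 0, "az": 0, "x": -0.001, "y": 0, "z": -0.002, "claw": 40}, {"ax": 0, "ay": 0, "az": 0, "x": -0.001, "y": 0, "z": -0.002, "claw": 40}, {"ax": 0, "ay": 0, "az": 0, "x": -0.001, "y": 0, "z": -0.002, "claw": 40}, {"ax": 0, "ay": 0, "az": 0, "x": -0.001, "y": 0, "z": -0.002, "claw": 40}], squeeze=15)

```text
time_s: 12.9
tool_pos: [0.5431, -0.042, 0.0489]
tool_rot: [179.9, -0.1, 15.0]
force: [-0.8, 0.7, 1.1]
grip_width: 0.0475
```

Gripped on the cap at 47.5 mm. Lifting slowly.

Emit:
step_arm(series=[{"ax": 0, "ay": 0, "az": 0, "x": 0, "y": 0, "z": 0.005, "claw": 40}, {"ax": 0, "ay": 0, "az": 0, "x": 0, "y": 0, "z": 0.015, "claw": 40}, {"ax": 0, "ay": 0, "az": 0, "x": 0, "y": 0, "z": 0.03, "claw": 40}, {"ax": 0, "ay": 0, "az": 0, "x": 0, "y": 0, "z": 0.05, "claw": 40}, {"ax": 0, "ay": 0, "az": 0, "x": 0, "y": 0, "z": 0.07, "claw": 40}, {"ax": 0, "ay": 0, "az": 0, "x": 0, "y": 0, "z": 0.09, "claw": 40}, {"ax": 0, "ay": 0, "az": 0, "x": 0, "y": 0, "z": 0.105, "claw": 40}, {"ax": 0, "ay": 0, "az": 0, "x": 0, "y": 0, "z": 0.115, "claw": 40}, {"ax": 0, "ay": 0, "az": 0, "x": 0, "y": 0, "z": 0.115, "claw": 40}, {"ax": 0, "ay": 0, "az": 0, "x": 0, "y": 0, "z": 0.115, "claw": 40}])

```text
time_s: 13.9
tool_pos: [0.5426, -0.042, 0.1634]
tool_rot: [179.9, -0.1, 15.0]
force: [-0.7, 0.2, -1.0]
grip_width: 0.0473
```

```bash
python3 - <<'E'
from fit import *
o=status.get_obs();print(o['tool_pos'],o['tool_rot'],o['grip_width'],o['force'])
cv2.imwrite(f"pics/side12.png",vision.read_camera("side")[:,:,::-1])
crop('pics/side12.png',220,80,400,260,4,'pics/s13.png')
E
```

```text
[ 0.5425867  -0.0420253   0.16337518] [ 1.79874044e+02 -9.41380393e-02  1.49841462e+01] 0.047253963398514086 [-0.68748506  0.16063174 -0.97435638]
```

View pics/s13.png

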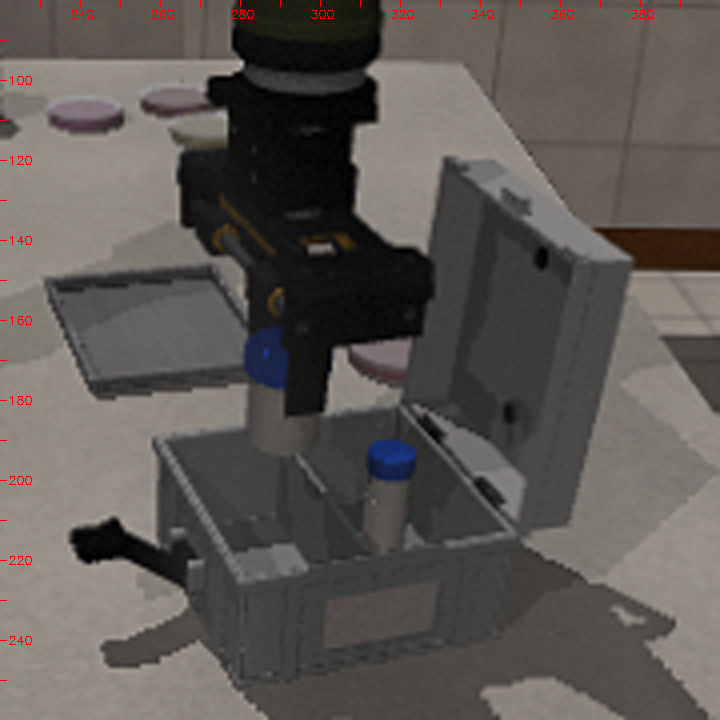

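The jar hangs upright at about 0.12 m and the tube is undisturbed. Carrying it to the tray.

Emit:
step_arm(series=[{"ax": 0, "ay": 0, "az": 0, "x": -0.002, "y": 0.012, "z": 0, "claw": 40}, {"ax": 0, "ay": 0, "az": 0, "x": -0.006, "y": 0.037, "z": 0, "claw": 40}, {"ax": 0, "ay": 0, "az": 0, "x": -0.012, "y": 0.075, "z": 0, "claw": 40}, {"ax": 0, "ay": 0, "az": 0, "x": -0.019, "y": 0.118, "z": 0, "claw": 40}, {"ax": 0, "ay": 0, "az": 0, "x": -0.026, "y": 0.163, "z": 0, "claw": 40}, {"ax": 0, "ay": 0, "az": 0, "x": -0.033, "y": 0.208, "z": 0, "claw": 40}, {"ax": 0, "ay": 0, "az": 0, "x": -0.04, "y": 0.253, "z": 0, "claw": 40}, {"ax": 0, "ay": 0, "az": 0, "x": -0.047, "y": 0.296, "z": 0, "claw": 40}, {"ax": 0, "ay": 0, "az": 0, "x": -0.053, "y": 0.333, "z": 0, "claw": 40}, {"ax": 0, "ay": 0, "az": 0, "x": -0.057, "y": 0.36, "z": 0, "claw": 40}, {"ax": 0, "ay": 0, "az": 0, "x": -0.06, "y": 0.374, "z": 0, "claw": 40}, {"ax": 0, "ay": 0, "az": 0, "x": -0.06, "y": 0.376, "z": 0, "claw": 40}])

```text
time_s: 15.15
tool_pos: [0.4811, 0.3361, 0.1629]
tool_rot: [179.9, -0.0, 15.2]
force: [-0.6, -0.9, 0.2]
grip_width: 0.0475
```

Emit:
step_arm(series=[{"ax": 0, "ay": 0, "az": 0, "x": 0, "y": 0, "z": -0.01, "claw": 40}, {"ax": 0, "ay": 0, "az": 0, "x": 0, "y": 0, "z": -0.03, "claw": 40}, {"ax": 0, "ay": 0, "az": 0, "x": 0, "y": 0, "z": -0.05, "claw": 40}, {"ax": 0, "ay": 0, "az": 0, "x": 0, "y": 0, "z": -0.07, "claw": 40}, {"ax": 0, "ay": 0, "az": 0, "x": 0, "y": 0, "z": -0.085, "claw": 40}, {"ax": 0, "ay": 0, "az": 0, "x": 0, "y": 0, "z": -0.09, "claw": 40}, {"ax": 0, "ay": 0, "az": 0, "x": 0, "y": 0, "z": -0.09, "claw": 40}, {"ax": 0, "ay": 0, "az": 0, "x": 0, "y": 0, "z": -0.09, "claw": 40}])

```text
time_s: 15.95
tool_pos: [0.4836, 0.3339, 0.0745]
tool_rot: [179.9, -0.2, 14.9]
force: [-1.1, 0.9, -1.3]
grip_width: 0.0475
```

```bash
python3 - <<'E'
from fit import *
o=status.get_obs();print(o['tool_pos'],o['tool_rot'],o['grip_width'],o['force'])
cv2.imwrite(f"pics/side13.png",vision.read_camera("side")[:,:,::-1])
crop('pics/side13.png',200,80,360,220,5,'pics/s14.png')
E
```

```text
[0.48360566 0.33390112 0.07449379] [179.88438368  -0.19888156  14.94581341] 0.047545352812378254 [-1.14450718  0.91847647 -1.33376405]
```

View pics/s14.png

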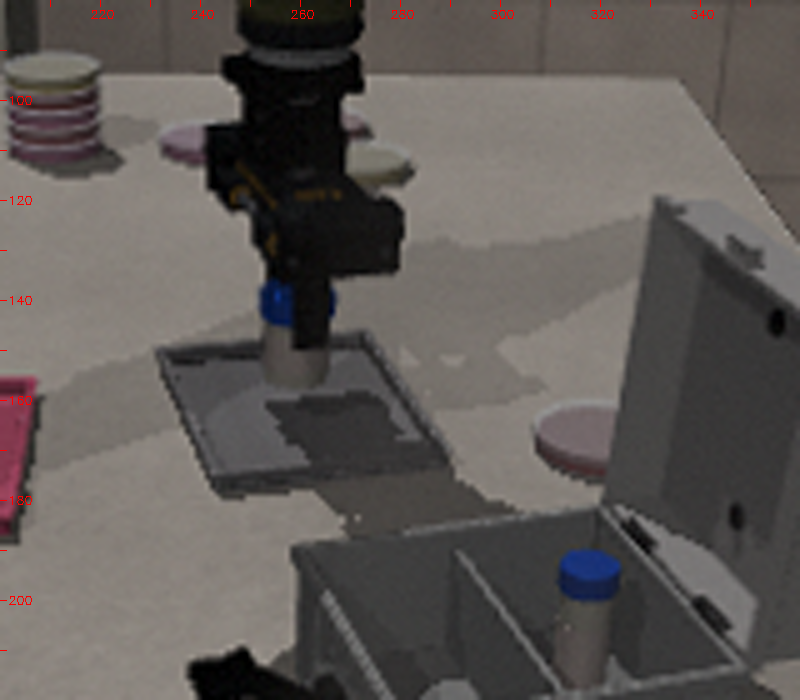

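Emit:
step_arm(series=[{"ax": 0, "ay": 0, "az": 0, "x": 0, "y": 0, "z": -0.008, "claw": 40}, {"ax": 0, "ay": 0, "az": 0, "x": 0, "y": 0, "z": -0.016, "claw": 40}, {"ax": 0, "ay": 0, "az": 0, "x": 0, "y": 0, "z": -0.022, "claw": 40}, {"ax": 0, "ay": 0, "az": 0, "x": 0, "y": 0, "z": -0.026, "claw": 40}, {"ax": 0, "ay": 0, "az": 0, "x": 0, "y": 0, "z": -0.027, "claw": 40}, {"ax": 0, "ay": 0, "az": 0, "x": 0, "y": 0, "z": -0.027, "claw": 40}, {"ax": 0, "ay": 0, "az": 0, "x": 0, "y": 0, "z": -0.027, "claw": 40}])

```text
time_s: 16.7
tool_pos: [0.4831, 0.3341, 0.047]
tool_rot: [179.9, -0.2, 15.0]
force: [0.2, -0.2, -1.6]
grip_width: 0.0473
```

Emit:
step_arm(series=[{"ax": 0, "ay": 0, "az": 0, "x": 0, "y": 0, "z": -0.001, "claw": 40}, {"ax": 0, "ay": 0, "az": 0, "x": 0, "y": 0, "z": -0.002, "claw": 40}, {"ax": 0, "ay": 0, "az": 0, "x": 0, "y": 0, "z": -0.002, "claw": 40}, {"ax": 0, "ay": 0, "az": 0, "x": 0, "y": 0, "z": -0.002, "claw": 40}])

```text
time_s: 17.1
tool_pos: [0.4831, 0.3341, 0.0449]
tool_rot: [179.9, -0.2, 15.0]
force: [0.3, 0.1, -0.2]
grip_width: 0.0474
```

Emit:
step_arm(series=[{"ax": 0, "ay": 0, "az": 0, "x": 0, "y": 0, "z": -0.001, "claw": 40}, {"ax": 0, "ay": 0, "az": 0, "x": 0, "y": 0, "z": -0.001, "claw": 40}, {"ax": 0, "ay": 0, "az": 0, "x": 0, "y": 0, "z": -0.001, "claw": 40}])

```text
time_s: 17.4
tool_pos: [0.4835, 0.3342, 0.0449]
tool_rot: [179.9, -0.2, 15.0]
force: [-1.8, -0.8, 5.2]
grip_width: 0.0471
```

```bash
python3 - <<'E'
from fit import *
o=status.get_obs();print(o['tool_pos'],o['tool_rot'],o['grip_width'],o['force'])
cv2.imwrite(f"pics/side14.png",vision.read_camera("side")[:,:,::-1])
crop('pics/side14.png',220,110,310,200,6,'pics/s15.png')
E
```

```text
[0.48346993 0.33423751 0.04489861] [179.88505499  -0.2016548   14.97769108] 0.04712449185236879 [-1.7694091  -0.8285686   5.24798068]
```

View pics/s15.png

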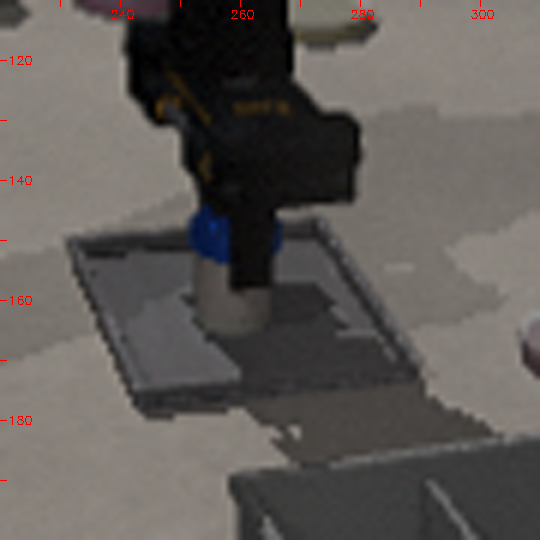

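The jar is in contact with the tray floor: +5 N and z has stopped at the predicted 0.0449. Opening slowly, then retreating up.

Emit:
step_arm(series=[{"ax": 0, "ay": 0, "az": 0, "x": 0, "y": 0, "z": 0.0005, "claw": 58}, {"ax": 0, "ay": 0, "az": 0, "x": 0, "y": 0, "z": 0.0005, "claw": 65}, {"ax": 0, "ay": 0, "az": 0, "x": 0, "y": 0, "z": 0.0005, "claw": 85}, {"ax": 0, "ay": 0, "az": 0, "x": 0, "y": 0, "z": 0.0005, "claw": 85}, {"ax": 0, "ay": 0, "az": 0, "x": 0, "y": 0, "z": 0.0005, "claw": 85}, {"ax": 0, "ay": 0, "az": 0, "x": 0, "y": 0, "z": 0.015, "claw": 85}, {"ax": 0, "ay": 0, "az": 0, "x": 0, "y": 0, "z": 0.05, "claw": 85}, {"ax": 0, "ay": 0, "az": 0, "x": 0, "y": 0, "z": 0.1, "claw": 85}, {"ax": 0, "ay": 0, "az": 0, "x": 0, "y": 0, "z": 0.15, "claw": 85}, {"ax": 0, "ay": 0, "az": 0, "x": 0, "y": 0, "z": 0.18, "claw": 85}, {"ax": 0, "ay": 0, "az": 0, "x": 0, "y": 0, "z": 0.18, "claw": 85}, {"ax": 0, "ay": 0, "az": 0, "x": 0, "y": 0, "z": 0.18, "claw": 85}])

```text
time_s: 18.65
tool_pos: [0.4832, 0.3342, 0.2254]
tool_rot: [179.9, -0.3, 15.0]
force: [-0.5, -0.5, -0.4]
grip_width: 0.0739
```

```bash
python3 - <<'E'
from fit import *
o=status.get_obs();print(o['tool_pos'],o['grip_width'],o['force'],o['time_s'])
for n in("side","top"): cv2.imwrite(f"pics/{n}15.png",vision.read_camera(n)[:,:,::-1])
crop('pics/side15.png',200,80,360,220,5,'pics/s16.png')
E
```

```text
[0.48322913 0.33416582 0.22541594] 0.0738970066848433 [-0.52819022 -0.51245909 -0.36406055] 18.65
```

View pics/s16.png

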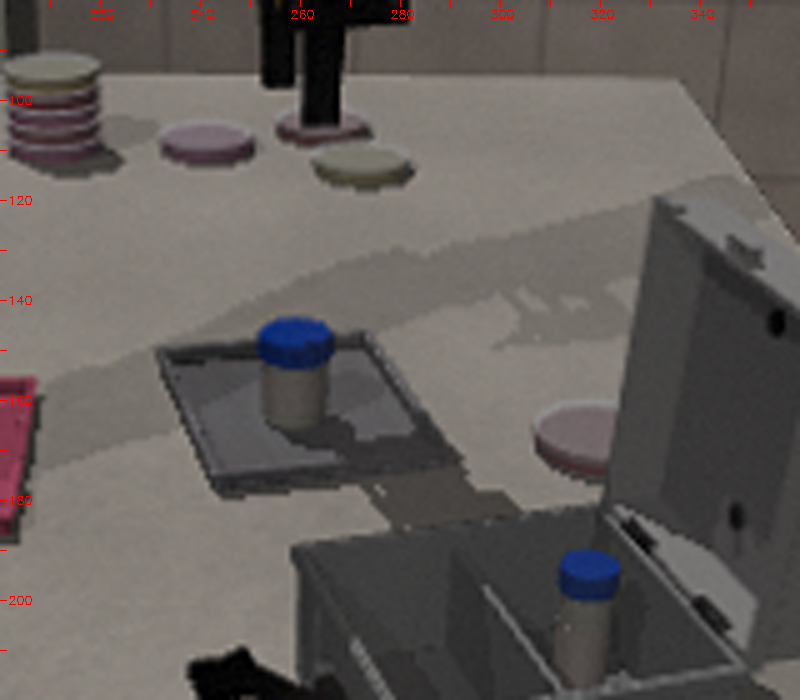

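View pics/top15.png

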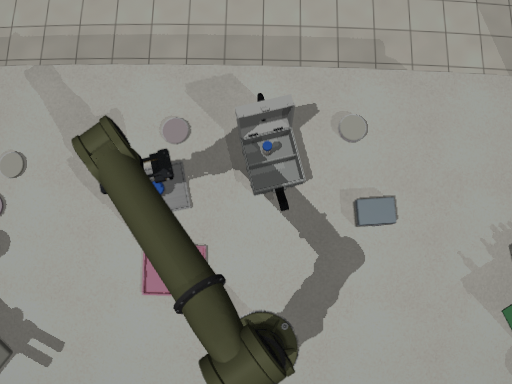

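```bash
python3 -c "
from cell import workorder; print(workorder.sign_off())"
```

```text
the job is handed in; nothing more can be done
None
```

The job is done and handed in at about 18.7 s of the 64 s allowed. The hand-in gives no verdict, so the results below come from my own checks.

- **Latch:** I pinched the tab and swung the lever out with the lid still shut. By the arc I commanded it sits at about 1.0 rad, and the pictures show it well clear.
- **Lid:** I opened it by the handle. The tool position when I released it works out to about 1.68 rad, and the pictures show the lid standing open and leaning back.
- **Jar:** I gripped it by the cap, lifted it to about 0.12 m above the bench and carried it upright. I lowered it until it touched the tray: +5 N, with the tool height stopping at the predicted 0.0449 m. The last pictures show it upright on the steel tray, near the centre by the tool position at release.
- **Everything else:** The tube still stands in the far cell. The tip box and the Petri dishes look unmoved. The gripper is about 0.18 m above its release height, touching nothing.

No check failed. Three things to note:

- The first move call was refused because the zero turn fields were left out.
- Joint 6 came within about 0.1° of its range limit while I backed off the lid handle.
- The top and side estimates of the jar's position differed by about 3 mm, so I used the average.

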